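# Grease a bearing through its tilted nipple

### The arm

A 6-joint arm with a two-finger parallel gripper is mounted at the origin on the work surface. World frame = base frame: x ahead of the robot, y to its left, z up, the work surface at z = 0. Lengths are in m, angles in rad, forces in N, time in s.
With the tool pointing down it reaches from about 0.375 to 0.9 m from the base axis. Payload 3.1 kg.
Tool frame: the origin (TCP) lies at the very end of the fingers, on their centre line; the grasp point (between the pads) lies 19 mm behind it; z points along the fingers, y is the line along which they close (so a half turn about z gives the same grasp; the last joint's range is limited). The gripper opens to 87 mm and grips with 3 to 60 N. Pads are 19 mm wide; open, the fingers measure 117 mm over their backs; the gripper's body (75 mm by 190 mm) begins 51 mm behind the grasp point.
Start: joints at [-0.178, 0.527, 1.433, -0, 1.181, -0.178], TCP at [0.625, 0, 0.223] pointing down, gripper open.
Joint ranges: [-3.08, 3.08], [-0.75, 2.2], [0.22, 2.44], [-1.43, 4.57], [0, 2.65], [-2.85, 2.85]. Speed limits (rad/s): [2.79, 2.79, 3.14, 3.14, 3.14, 3.14].

### API

Orientations are given as a unit quaternion [x, y, z, w].
In Python, from station import manip, cams, ticket, models gives the robot as it stands.
- The arm moves only by the shell command python3 -m pendant 'ROWS' [OPENING]. ROWS is JSON, one flat list of numbers, 6 for each row, row after row: the shift along the tool's x, y, z in m, then the turn, a rotation vector about the tool's x, y, z in rad. In form: [dx, dy, dz, ax, ay, az, dx, dy, dz, ax, ay, az, ...]. A call has exactly 10 rows; each row is the pose to reach, as a shift and turn from the pose commanded when the call began, along the tool's axes at that moment; what a row does not reach only later rows make up. A row lasts 1/12 s, in which the tool goes at most 41.7 mm and 7.16 degrees, less where a joint would pass 70% of its speed; a pose out of reach is approached as far as the arm can. A call with a gripper value outside its range is refused whole. OPENING is the finger opening in m, from 0 to 0.087, set as the call begins (- or left out, the last holds). The fingers move at their own pace and stop on an object; the grip force is fixed at half the most. Time passes only in rows, so rows that repeat a pose let the fingers close, or fill a call up. It gives the time, the measured TCP pose, the force, the opening and the grip force at its end, in the units of the state.
- manip.get_state(): the state, without advancing time (a new reading comes with each control period).
- cams.get_image(name): name is "scene" or "side" or "wrist"; returns a dict with "color" (480x640x3 uint8, red, green, blue), "mtx" (3x3 intrinsics, pixels), "distortion" ([k1, k2, p1, p2, k3] as OpenCV has them; the pictures are not rectified), "eye" and "rotation" of the camera in the world. Camera axes: x right, y up, looking along -z (the intrinsics and any distortion apply to the point x, -y, -z); pixel columns grow to the right and rows downward; lengths in m; the calibration is good to about 2 mm. A picture is of the moment at which its call begins. There is no depth.
- ticket.hand_in(): hands the job in; it is judged then, once.
Trained networks look in a picture, given as the dict that the camera call returned (one of the last four; its "shot" number tells which), for a name from the list of things; names that differ only in an ending like _2 or _b are one class to them, and where a whole thing is asked for, a point or a joint stands for the part that bears it (a point fixed in the world has none). Each returns a list of dicts, best first, with "p" (0 to 1); they miss things now and then, are a little off and sometimes report something else, mostly with a low value. They report only what shows in the picture. A call takes as long as a camera call.
- models.search_frame(picture, label): "pixel" ([row, column] in pixels, amid what is visible of it).
The state is a dict: "time": time; "qpos": joint angles; "dq": joint speeds; "joint_torque": joint torques, N m; "position": TCP position; "tcp_rot": TCP orientation; "wrist_force": force on the tool from outside, world axes, zero at the start; "ft_torque": the same for the moment, N m; "width": opening from 0.0 (shut) to 1.0 (fully open); "gripper_force": force on a finger pad.
Only numpy, scipy, OpenCV 4.12 (cv2) and the standard library are available. Lean on these libraries where they do the work, as an engineer would, in place of code of your own. Each camera call takes 0.05 s, during which the arm holds its last target. There are 200 camera calls.

### The job

Pull the yellow dust cap off the tilted grease nipple on the green bearing housing and drop it into the open metal tin, leaving the tin upright and about where it is. Then take the grease gun out of its black holder, press its mouth squarely onto the nipple until it snaps over the two jaws, and push on until the red spring collar is well over half way down. Finish in that state, still gripping the gun and holding it down against the spring, and leave the spray can, tape measure and spanner alone.

Things in the scene. Friction and masses are not known exactly. Their poses are not given: they have to be found in the camera images.
- nipple: Brass grease nipple on the green housing. Origin: on its axis at the foot, 55 mm above the work surface. z runs up along the nipple, tilted 0.32 rad from vertical towards the housing's -x side; y is level. Stem 18 mm diameter, 60 mm long, its last 10 mm tapering to a 9 mm flat tip. Its round boss, 42 mm diameter, lies just below the origin.
- housing: Fixed green bearing housing, 150 x 110 mm. Origin on the work surface right below the nipple's foot, z up; it reaches 45 mm to -x, 105 mm to +x (a block 46 mm high) and 55 mm to either side in y. The nipple leans towards its -x.
- collar (a joint): Red spring collar around the nipple, 36 mm outside diameter; it slides down along the nipple's axis. 0 = up (its top face is 22 mm above the nipple's origin), 0.010 = fully down (m). Its spring pushes up with 4 N at 0 and 12 N at 0.010.
- jaw_left (a joint): Spring jaw out of the nipple's +y side, spindle shaped, 26 to 46 mm up the nipple's axis, widest (25 mm over both jaws) at 36 mm. Value 0 = standing out (also once the gun has snapped over it), about 0.0015 m while the gun's lip passes. Snapping the gun over both jaws takes about 5 to 12 N along the axis.
- jaw_right (a joint): Spring jaw on the nipple's -y side, like jaw_left.
- cap_center (a point): Centre of the yellow dust cap, 27 mm diameter, 30 mm long, 20 g, loose on the nipple's tip, its z axis outward along the nipple. Its skirt (inner diameter 21 mm) covers the last 14 mm of the nipple. This point is on its axis, 15 mm below its closed top, about 61 mm up the nipple's axis. It lifts off along the axis.
- tin: Open round metal tin, loose, 450 g, 104 mm across the rim, 62 mm high, walls 3 mm. Origin at the centre of its underside, z up.
- holder: Fixed black block 100 x 100 x 30 mm with a round hole of 39 mm diameter, 20 mm deep, in its middle, where the gun stands mouth down. Origin at the centre of its underside. The holder and the tin may stand either way round.
- gun_grip (a point): Middle of the grease gun's orange handle, on the gun's axis, 86 mm above the mouth. Handle: 30 mm diameter, 64 to 108 mm above the mouth; below it a 34 mm diameter steel nose, above it a 24 mm diameter black end 5 mm high. Gun 113 mm long, about 280 g, round about its z axis, which points from mouth to top. It starts upright, mouth down in the holder.
- gun_mouth (a point): Centre of the gun's open mouth at its lower end, z towards the top. A lip 5 mm thick with a 20 mm bore; behind it the bore is 26 mm wide, to 56 mm deep. Snapped on when the mouth is less than 26 mm up the nipple's axis from its origin; it meets the raised collar at 22 mm and has it fully down at 12 mm.
- spray_can: Bystander: blue and white spray can, 60 mm diameter, 150 mm high, origin at the centre of its underside.
- tape_measure: Bystander: yellow tape measure, 70 x 35 x 60 mm, origin at the centre of its underside.
- spanner: Bystander: steel spanner lying flat.

How it is judged:
On the way, in this order (a step that is already met when the one before it is completed fails the run):
1. the dust cap lies in the tin, let go (horizontal distance between cap_center and tin below 0.045 m and height (world z) of cap_center below 0.05 m and contact force between the fingers and cap below 0.1 N), for 0.2 s.
2. the gun is lifted out of its holder (height (world z) of gun_mouth above 0.035 m and contact force between the fingers and gun above 1 N), for 0.05 s.
3. the gun has snapped over both jaws, square on the nipple (z of gun_mouth in the frame of nipple below 0.0265 m and distance between gun_mouth and nipple below 0.03 m and angle between the z axis of gun_mouth and the z axis of nipple, either way round below 0.12 rad and value of joint each of jaw_left, jaw_right below 0.001 m), for 0.1 s.
At the end, for the whole second after the job is handed in: The fingers still grip the gun, which sits square (within 0.12 rad) on the nipple, snapped over both jaws (each within 1 mm of fully out), and hold the red collar at least 5 mm of its 10 mm down, still, with over 4 N on it; the cap lies in the upright tin (value of joint collar above 0.005 m and z of gun_mouth in the frame of nipple below 0.0185 m and distance between gun_mouth and nipple below 0.022 m and angle between the z axis of gun_mouth and the z axis of nipple, either way round below 0.12 rad and value of joint each of jaw_left, jaw_right below 0.001 m and contact force between gun and collar above 4 N and contact force between the fingers and gun above 2 N and linear speed of gun below 0.02 m/s and horizontal distance between cap_center and tin below 0.045 m and height (world z) of cap_center below 0.05 m and angle between tin's own z axis and vertical below 0.1 rad); the arm keeps its last pose, push and grip.
It fails at once if the spray can, tape measure or spanner is moved more than 30 mm (distance of any of spray_can, tape_measure, spanner from where it was at the start of the episode above 0.03 m).
It fails at once if the tin is pushed more than 80 mm or tipped over (distance of tin from where it was at the start of the episode above 0.08 m or angle between tin's own z axis and vertical above 0.7 rad).
It also fails if it takes over 48 s, if anything falls off the work surface, if the arm or the gripper's body presses on something with over 40 N, if the wrist force passes 120 N, or if a joint passes its speed limit or range.

## Working session

There is one attempt and no reset: what is moved stays moved. The work goes in short steps, Python scripts to look and compute and a shell command to move; the robot and the scene stay as the last step left them, time stands still between calls to the robot, and variables do not carry over. Pictures are saved under pics/ and viewed, at most 10 in all, crops included, and the job is handed in when it is done.

```bash
ls; mkdir -p pics; cat > h.py <<'E'
import numpy as np, cv2, json
from scipy.spatial.transform import Rotation as R
from station import manip, cams, ticket, models
def rot(p):
    r=np.array(p["rotation"],float)
    return r if r.shape==(3,3) else R.from_quat(r).as_matrix()
def ray(p,px):  # px=[row,col]
    q=cv2.undistortPoints(np.array([[[px[1],px[0]]]],float),np.array(p["mtx"]),np.array(p["distortion"]))[0,0]
    d=rot(p)@np.array([q[0],-q[1],-1.]); return np.array(p["eye"]),d/np.linalg.norm(d)
def onz(p,px,z):
    e,d=ray(p,px); return e+d*(z-e[2])/d[2]
def tri(obs):
    A=np.zeros((3,3));b=np.zeros(3);L=[]
    for p,px in obs:
        e,d=ray(p,px);M=np.eye(3)-np.outer(d,d);A+=M;b+=M@e;L.append((e,d))
    x=np.linalg.solve(A,b)
    return x,[round(float(np.linalg.norm((np.eye(3)-np.outer(d,d))@(x-e)))*1000,1) for e,d in L]
def proj(p,X):
    c=rot(p).T@(np.array(X)-np.array(p["eye"])); 
    q,_=cv2.projectPoints(np.array([[c[0],-c[1],-c[2]]]),np.zeros(3),np.zeros(3),np.array(p["mtx"]),np.array(p["distortion"]))
    return q[0,0][::-1].round(1)
def save(p,n): cv2.imwrite(f"pics/{n}.png",cv2.cvtColor(p["color"],cv2.COLOR_RGB2BGR))
E
python3 - <<'E'
from h import *
P={n:cams.get_image(n) for n in("scene","side","wrist")}
for n,p in P.items(): save(p,n+"0"); print(n,np.round(p["eye"],3),np.round(rot(p)[:,2],2))
for l in["nipple","housing","collar","cap_center","tin","holder","gun_grip","gun_mouth","spray_can","tape_measure","spanner"]:
    o=[]
    for n,p in P.items():
        r=models.search_frame(p,l); print(l,n,[(np.round(x["pixel"]).tolist(),round(x["p"],2)) for x in r[:2]])
        if r and n!="wrist": o.append((p,r[0]["pixel"]))
    if len(o)==2: print("   tri",*[np.round(x,4) for x in tri(o)])
im=np.hstack([P["scene"]["color"],P["side"]["color"]])
print(manip.get_state())
E
```

```text
pics
scene [1.484 0.31  1.05 ] [0.67 0.16 0.73]
side [ 0.212 -0.607  0.563] [-0.4  -0.75  0.53]
wrist [0.625 0.079 0.383] [0.   0.29 0.96]
nipple scene [([222.0, 282.0], 0.66)]
nipple side [([277.0, 330.0], 0.88)]
nipple wrist [([255.0, 252.0], 0.6)]
   tri [ 0.5468 -0.0274  0.0585] [5.6 5.6]
housing scene [([242.0, 273.0], 0.6)]
housing side [([297.0, 351.0], 0.78)]
housing wrist [([249.0, 283.0], 0.92)]
   tri [ 0.5807 -0.0464  0.0145] [4.4 4.4]
collar scene []
collar side [([207.0, 269.0], 0.34)]
collar wrist [([254.0, 248.0], 0.96)]
cap_center scene [([201.0, 287.0], 0.65)]
cap_center side [([168.0, 253.0], 0.56)]
cap_center wrist [([271.0, 212.0], 0.94)]
   tri [0.5152 0.0401 0.2078] [90.7 90.7]
tin scene [([206.0, 184.0], 0.61)]
tin side [([411.0, 419.0], 0.62)]
tin wrist []
   tri [ 0.5202 -0.3149  0.0312] [0.8 0.8]
holder scene [([256.0, 404.0], 0.73)]
holder side [([230.0, 270.0], 0.57)]
holder wrist [([1.0, 214.0], 0.52)]
   tri [0.5502 0.2807 0.0007] [1.1 1.1]
gun_grip scene [([232.0, 403.0], 0.72), ([254.0, 403.0], 0.19)]
gun_grip side [([205.0, 267.0], 0.81), ([167.0, 25
[... 684 characters left out ...]
e': 1.8, 'qpos': array([-1.78465259e-01,  5.27494416e-01,  1.43270521e+00, -6.17436160e-06,
        1.18139043e+00, -1.78519480e-01]), 'dq': array([ 0.00052475,  0.00131981,  0.00074261, -0.00114377, -0.00088008,
        0.00127003]), 'joint_torque': array([ 6.04461820e-05, -4.39999723e+01, -1.76982629e+01,  6.33366499e-02,
        5.05153066e-02,  9.04208122e-07]), 'position': array([6.24977285e-01, 5.35010004e-05, 2.22550168e-01]), 'tcp_rot': array([ 7.07086782e-01,  7.07126780e-01, -1.60762247e-06,  2.69236372e-06]), 'wrist_force': array([ 0.14123821, -0.24969498,  0.12378681]), 'ft_torque': array([ 0.00175164, -0.03865705, -0.05469035]), 'gripper_force': 0.0, 'width': 0.9975897631412161}
```

View pics/side0.png

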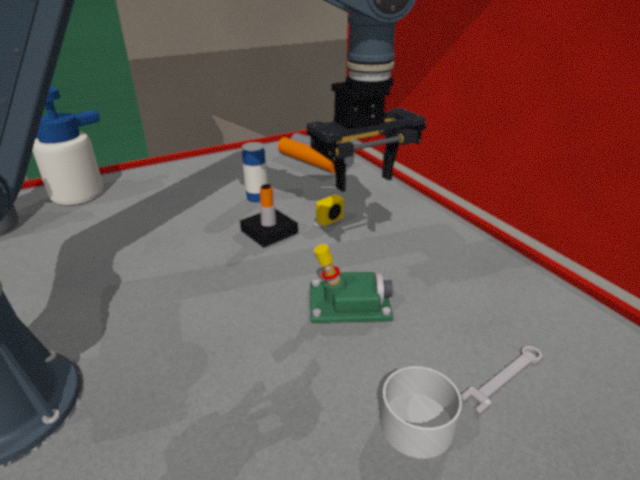

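View pics/wrist0.png

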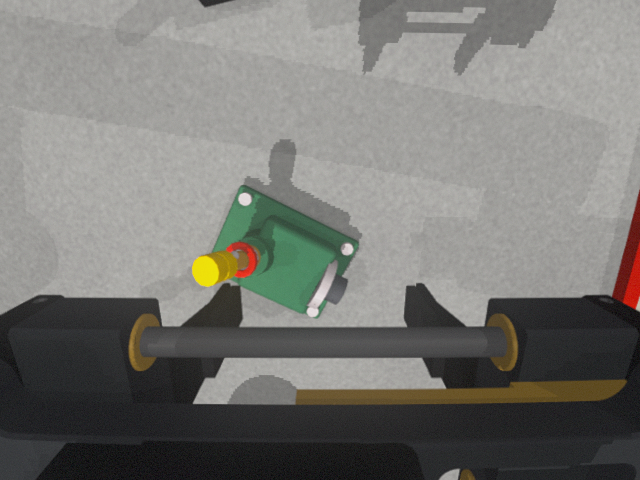

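View pics/scene0.png

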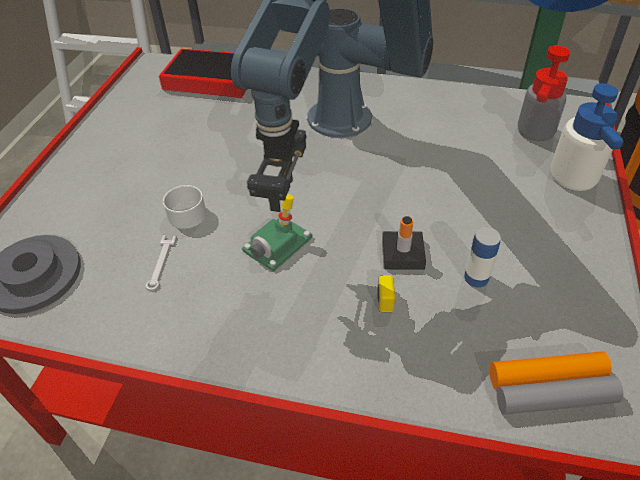

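```bash
cat >> h.py <<'E'
def blob(p,lo,hi,near=None,amin=20):
    m=cv2.inRange(cv2.cvtColor(p["color"],cv2.COLOR_RGB2HSV),lo,hi)
    n,l,s,c=cv2.connectedComponentsWithStats(m)
    L=[(s[i,4],c[i][::-1].round(1),s[i,:4].tolist()) for i in range(1,n) if s[i,4]>=amin]
    if near is not None: L.sort(key=lambda t:np.linalg.norm(t[1]-near))
    else: L.sort(key=lambda t:-t[0])
    return L
YEL=((22,150,120),(34,255,255)); RED=((0,170,100),(6,255,255))
E
python3 - <<'E'
from h import *
P={n:cams.get_image(n) for n in("scene","side","wrist")}
near={"scene":(201,288),"side":(254,323),"wrist":(271,208)}
nr={"scene":(217,285),"side":(273,330),"wrist":(260,242)}
y={n:blob(P[n],*YEL,near[n])[:1] for n in P}; r={n:blob(P[n],*RED,nr[n])[:1] for n in P}
print(y,r)
print("cap",*tri([(P[n],y[n][0][1]) for n in("scene","side")]),*tri([(P[n],y[n][0][1]) for n in P]))
print("collar",*tri([(P[n],r[n][0][1]) for n in P]))
w=P["wrist"]
A,B,C=[onz(w,q,0.015) for q in((199,245),(249,347),(312,313))]
print(A,B,C,np.linalg.norm(A-B),np.linalg.norm(B-C),np.arctan2(*(B-A)[[1,0]]),np.arctan2(*(B-C)[[1,0]]))
# gun/tin
for n in("scene","side"):
    print(n,"orange",blob(P[n],(5,150,120),(16,255,255))[:4])
E
```

```text
{'scene': [(np.int32(132), array([202.1, 287.4]), [282, 194, 12, 16])], 'side': [(np.int32(275), array([254.7, 323.2]), [314, 244, 18, 23])], 'wrist': [(np.int32(1200), array([267.3, 213.3]), [191, 250, 46, 36])]} {'scene': [(np.int32(47), array([217.1, 285. ]), [279, 213, 13, 8])], 'side': [(np.int32(79), array([274.3, 330.5]), [322, 267, 18, 13])], 'wrist': [(np.int32(409), array([257.8, 244.1]), [226, 242, 30, 35])]}
cap [ 0.53275001 -0.01804544  0.11103367] [0.2, 0.2] [ 0.53157205 -0.01937278  0.11174593] [1.8, 0.6, 1.9]
collar [ 0.54502169 -0.02526475  0.06869494] [1.6, 1.0, 2.2]
[0.53908328 0.02379487 0.015     ] [ 0.65267436 -0.03403058  0.015     ] [ 0.61277659 -0.11439587  0.015     ] 0.12746260824604363 0.08972407958655836 -0.47087480589710307 1.1099884821868888
scene orange [(np.int32(1330), array([372.6, 547.3]), [489, 352, 123, 37]), (np.int32(323), array([163.4, 632.9]), [625, 138, 15, 48]), (np.int32(175), array([229.3, 405.7]), [400, 219, 13, 19]), (np.int32(116), array([198.9, 634.8]), [629, 189, 11, 20])]
side orange [(np.int32(711), array([154.2, 305.5]), [278, 136, 57, 37]), (np.int32(209), array([197.1, 266.3]), [260, 186, 13, 21]), (np.int32(46), array([272.9, 330.1]), [324, 267, 13, 10])]
```

```bash
cat >> h.py <<'E'
YAW=-0.466
XH=np.array([np.cos(YAW),np.sin(YAW),0]); YH=np.array([-XH[1],XH[0],0]); 
def axis(yaw=YAW): return np.array([-np.sin(.32)*np.cos(yaw),-np.sin(.32)*np.sin(yaw),np.cos(.32)])
N=axis()
def Rt(z,y):
    z=z/np.linalg.norm(z); y=y-z*(y@z); y/=np.linalg.norm(y); return np.stack([np.cross(y,z),y,z],1)
RN=Rt(-N,XH); RV=Rt(np.array([0,0,-1.]),XH)
def delta(pos,Rm,s=None):
    s=s or manip.get_state(); R0=R.from_quat(s["tcp_rot"]).as_matrix()
    d=R0.T@(np.array(pos)-s["position"]); w=R.from_matrix(R0.T@Rm).as_rotvec()
    print("shift mm",(d*1000).round(1),"turn",w.round(4),"tcp",s["position"].round(4))
E
python3 - <<'E'
from h import *
o=np.array([.549,-.029,.055]); delta(o+N*.115,RN); print(RN)
E
```

```text
shift mm [ -12.8 -108.3   58.4] turn [-0.3142 -0.0746  0.462 ] tcp [0.625  0.     0.2226]
[[ 4.49316399e-01  8.48021005e-01  2.81025176e-01]
 [ 8.93372696e-01 -4.26507040e-01 -1.41339914e-01]
 [ 2.77555756e-17  3.14566561e-01 -9.49235418e-01]]
```

```bash
python3 -m pendant '[-1.6e-3,-13.5e-3,7.2e-3,-0.04,-0.01,0.058, -3.2e-3,-27e-3,14.5e-3,-0.08,-0.019,0.116, -4.8e-3,-41e-3,22e-3,-0.12,-0.028,0.174, -6.4e-3,-54e-3,29e-3,-0.16,-0.037,0.231, -8e-3,-68e-3,36.5e-3,-0.2,-0.047,0.29, -9.6e-3,-81e-3,44e-3,-0.24,-0.056,0.347, -11.2e-3,-95e-3,51e-3,-0.28,-0.065,0.405, -12.8e-3,-108.3e-3,58.4e-3,-0.3142,-0.0746,0.462, -12.8e-3,-108.3e-3,58.4e-3,-0.3142,-0.0746,0.462, -12.8e-3,-108.3e-3,58.4e-3,-0.3142,-0.0746,0.462]' 0.06
python3 - <<'E'
from h import *
w=cams.get_image("wrist"); save(w,"w1"); sd=cams.get_image("side"); sc=cams.get_image("scene")
y=blob(w,*YEL)[:2]; r=blob(w,*RED)[:2]; print(y,r)
o=np.array([.549,-.029,.055])
print("pred cap c/top",proj(w,o+N*.061),proj(w,o+N*.076),"collar top",proj(w,o+N*.022),"org",proj(w,o),"tcp",proj(w,manip.get_state()["position"]))
for p in(sd,sc): print(blob(p,*YEL)[:3])
delta(o,RN); save(sd,"s1")
E
```

```text
time: 2.78
position: [0.5162, -0.0125, 0.1641]
tcp_rot: [0.84, 0.519, 0.083, 0.135]
wrist_force: [1.0, 0.2, -0.5]
width: 0.691
gripper_force: 0.0
[(np.int32(1606), array([269.2, 322.6]), [303, 244, 41, 50])] [(np.int32(5073), array([114.2, 629.6]), [609, 0, 31, 311]), (np.int32(526), array([240.5, 322.9]), [302, 229, 43, 31])]
pred cap c/top [267.1 324.2] [275.2 324.2] collar top [250.2 324. ] org [242.6 324. ] tcp [301.3 330. ]
[(np.int32(290), array([254.5, 323.3]), [314, 244, 19, 23]), (np.int32(230), array([213.2, 321.7]), [316, 200, 14, 25]), (np.int32(144), array([203.5, 337.5]), [331, 195, 12, 25])]
[(np.int32(555), array([293.1, 386.1]), [379, 275, 16, 37]), (np.int32(143), array([201.6, 287.1]), [282, 194, 11, 16])]
shift mm [ -0.9  -3.3 115.2] turn [ 0.0036 -0.0012  0.0003] tcp [ 0.5194 -0.0133  0.1653]
```

View pics/w1.png

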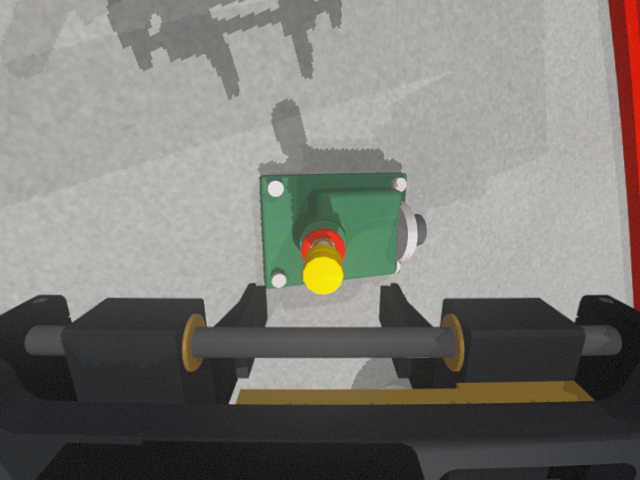

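```bash
python3 -m pendant '[0,0,0.01,0,0,0, -0.001,-0.001,0.025,0,0,0, -0.001,-0.001,0.04,0,0,0, -0.001,-0.001,0.055,0,0,0, -0.001,-0.001,0.067,0,0,0, -0.001,-0.001,0.067,0,0,0, -0.001,-0.001,0.067,0,0,0, -0.001,-0.001,0.067,0,0,0, -0.001,-0.001,0.067,0,0,0, -0.001,-0.001,0.067,0,0,0]' 0.06
python3 - <<'E'
from h import *
w=cams.get_image("wrist"); save(w,"w2")
o=np.array([.549,-.029,.055]); delta(o+N*.048,RN)
print(blob(w,*YEL)[:2],proj(w,manip.get_state()["position"]), "pred cap",proj(w,o+N*.061),proj(w,o+N*.076))
E
```

```text
time: 3.77
position: [0.5346, -0.0227, 0.101]
tcp_rot: [0.84, 0.518, 0.084, 0.136]
wrist_force: [0.1, -0.0, 0.8]
width: 0.693
gripper_force: 0.0
shift mm [0.8 0.5 0.6] turn [ 0.0014 -0.0004  0.0001] tcp [ 0.5345 -0.0227  0.101 ]
[(np.int32(2360), array([305.2, 322. ]), [294, 278, 57, 50])] [302.4 323.2] pred cap [312.  324.3] [327.8 324.5]
```

View pics/w2.png

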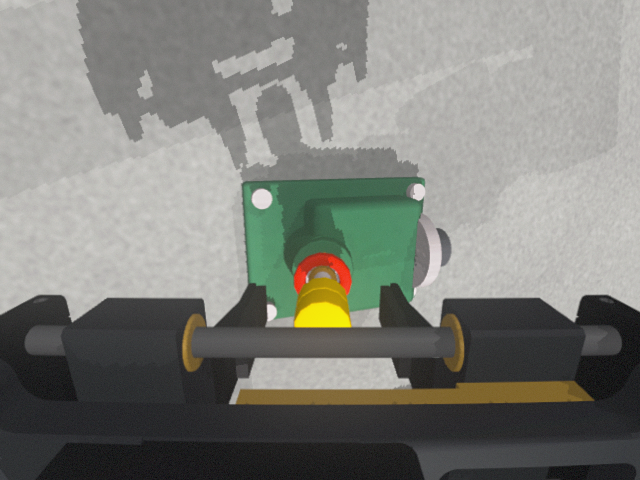

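```bash
python3 -m pendant '[0,0,0,0,0,0, 0,0,0,0,0,0, 0,0,0,0,0,0, 0,0,0,0,0,0, 0,0,0,0,0,0, 0,0,0,0,0,0, 0,0,0,0,0,0, 0,0,-0.008,0,0,0, 0,0,-0.02,0,0,0, 0,0,-0.035,0,0,0]' 0.015
python3 - <<'E'
from h import *
s,d=cams.get_image("scene"),cams.get_image("side")
S,D=[models.search_frame(p,"tin") for p in(s,d)]
print([(x["pixel"],x["p"]) for x in S[:2]+D[:2]],tri([(s,S[0]["pixel"]),(d,D[0]["pixel"])]))
# predicted rim outline vs picture: show row/col extremes
t=np.array([.52,-.315,0])
for n,p in(("scene",s),("side",d)):
    rim=np.array([proj(p,t+[.052*np.cos(a),.052*np.sin(a),.062]) for a in np.linspace(0,6.283,36)])
    im=p["color"].copy()
    for a in rim: cv2.circle(im,(int(round(a[1])),int(round(a[0]))),0,(255,0,0),-1)
    c=rim.mean(0).astype(int); crop=im[c[0]-60:c[0]+80,c[1]-70:c[1]+70]
    globals()[n+"c"]=cv2.resize(crop,(0,0),fx=2.8,fy=2.8,interpolation=0)
cv2.imwrite("pics/tin.png",np.hstack([scenec,sidec])[:,:,::-1]); print(blob(d,*YEL)[:4])
E
```

```text
time: 4.65
position: [0.5236, -0.0176, 0.1334]
tcp_rot: [0.841, 0.518, 0.083, 0.135]
wrist_force: [0.2, 0.2, 0.1]
width: 0.295
gripper_force: 30.0
[([205.3, 185.1], 0.95), ([409.9, 422.7], 0.98)] (array([ 0.52239784, -0.31418141,  0.03346306]), [4.3, 4.3])
[(np.int32(283), array([237.7, 315.9]), [307, 228, 19, 21]), (np.int32(95), array([215.2, 334.5]), [325, 202, 18, 22]), (np.int32(38), array([197.1, 333.8]), [330, 195, 10, 6])]
```

View pics/tin.png

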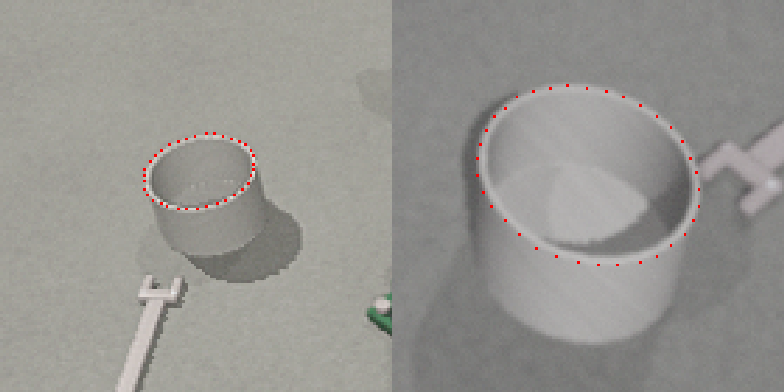

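```bash
python3 - <<'E'
from h import *
delta([.52,-.315,.13],RV); delta([.52,-.315,.17],RV)
E
```

```text
shift mm [-267.6  121.6   44.5] turn [ 3.212e-01 -3.000e-04  0.000e+00] tcp [ 0.5246 -0.0177  0.134 ]
shift mm [-267.6  134.3    6.6] turn [ 3.212e-01 -3.000e-04  0.000e+00] tcp [ 0.5246 -0.0177  0.134 ]
```

```bash
python3 -m pendant '[-0.013,0.007,0,0.016,0,0, -0.04,0.02,0.001,0.048,0,0, -0.075,0.038,0.002,0.09,0,0, -0.112,0.056,0.003,0.135,0,0, -0.15,0.075,0.004,0.18,0,0, -0.187,0.094,0.005,0.225,0,0, -0.222,0.111,0.0055,0.267,0,0, -0.249,0.125,0.006,0.3,0,0, -0.2676,0.1343,0.0066,0.321,0,0, -0.2676,0.1343,0.0066,0.321,0,0]'
python3 - <<'E'
from h import *
w=cams.get_image("wrist"); save(w,"w3")
delta([.52,-.315,.17],RV); print(models.search_frame(w,"tin")[:1],proj(w,[.52,-.315,.06]), blob(w,*YEL)[:2])
E
```

```text
time: 5.68
position: [0.5211, -0.3218, 0.1692]
tcp_rot: [0.853, 0.523, -0.0, 0.002]
wrist_force: [0.5, 0.7, -0.2]
width: 0.294
gripper_force: 30.0
shift mm [ 2.8 -1.6 -1.5] turn [-0.      0.0006 -0.0037] tcp [ 0.5201 -0.3182  0.1685]
[{'pixel': [227.6, 316.7], 'p': 0.56}] [237.9 317.3] [(np.int32(2321), array([305.4, 322.8]), [294, 278, 58, 50])]
```

```bash
python3 -m pendant '[0,0,0.012,0,0,0, 0,0,0.035,0,0,0, 0,0,0.06,0,0,0, 0,0,0.085,0,0,0, 0,0,0.103,0,0,0, 0,0,0.113,0,0,0, 0,0,0.115,0,0,0, 0,0,0.115,0,0,0, 0,0,0.115,0,0,0, 0,0,0.115,0,0,0]' && python3 -m pendant '[0,0,0,0,0,0, 0,0,0,0,0,0, 0,0,0,0,0,0, 0,0,0,0,0,0, 0,0,0,0,0,0, 0,0,-0.015,0,0,0, 0,0,-0.04,0,0,0, 0,0,-0.07,0,0,0, 0,0,-0.1,0,0,0, 0,0,-0.125,0,0,0]' 0.05
python3 - <<'E'
from h import *
w,d,s=[cams.get_image(n) for n in("wrist","side","scene")]
for p in(w,d,s): print(blob(p,*YEL)[:5])
for p,n in((d,"side"),(s,"scene")):
  for l in("tin","cap_center"): print(l,n,[(np.round(x["pixel"]),x["p"]) for x in models.search_frame(p,l)[:2]])
print("pred tin",proj(s,[.52,-.315,.03]),proj(d,[.52,-.315,.03]))
crop=cv2.resize(d["color"][340:480,350:550],(0,0),fx=3,fy=3); cv2.imwrite("pics/t4.png",crop[:,:,::-1])
delta([.543,.272,.2],RV); print(manip.get_state()["time"])
# gun: top black end and orange blob
for p,near in((d,(197,266)),(s,(229,405))): print("gun",blob(p,(5,150,120),(16,255,255),near)[:1])
E
```

```text
time: 6.62
position: [0.5206, -0.3154, 0.0558]
tcp_rot: [0.851, 0.525, 0.0, 0.001]
wrist_force: [-0.2, 0.0, 0.0]
width: 0.298
gripper_force: 30.0
time: 7.45
position: [0.5201, -0.3153, 0.1814]
tcp_rot: [0.851, 0.525, -0.0, 0.0]
wrist_force: [0.8, -0.3, 0.5]
width: 0.576
gripper_force: 0.0
[(np.int32(658), array([230.3, 323.1]), [310, 215, 27, 31])]
[(np.int32(472), array([208.6, 327.7]), [316, 195, 27, 31]), (np.int32(381), array([413.9, 418.5]), [409, 402, 20, 24])]
[(np.int32(561), array([293.1, 386. ]), [378, 275, 17, 37]), (np.int32(60), array([206.4, 184.4]), [180, 203, 10, 8])]
tin side [(array([402., 428.]), 0.63)]
cap_center side [(array([417., 419.]), 0.69)]
tin scene [(array([201., 183.]), 0.64)]
cap_center scene [(array([208., 185.]), 0.37)]
pred tin [206.2 183.9] [411.4 418.4]
shift mm [ 534.5 -242.   -20.7] turn [-0.0044 -0.0009 -0.0001] tcp [ 0.5189 -0.3142  0.1778]
7.8
gun [(np.int32(217), array([197.2, 266.1]), [260, 187, 13, 20])]
gun [(np.int32(174), array([229.4, 405.7]), [400, 219, 13, 19])]
```

View pics/t4.png

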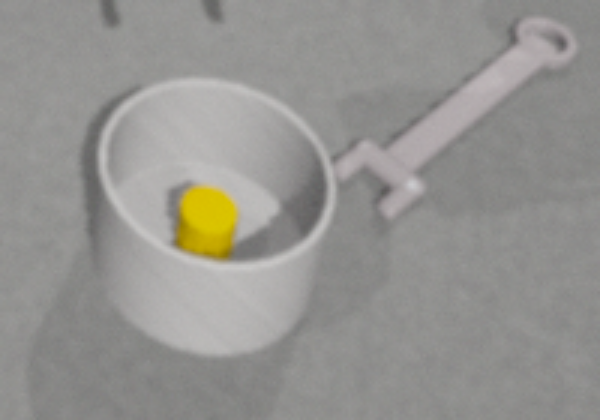

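```bash
python3 - <<'E'
from h import *
d,s=[cams.get_image(n) for n in("side","scene")]
o=[(p,blob(p,(5,150,120),(16,255,255),n)[0][1]) for p,n in((d,(197,266)),(s,(229,405)))]
x,e=tri(o); print(x,e); delta([x[0],x[1],.19],RV)
E
```

```text
[0.54583269 0.27785373 0.09050147] [1.5, 1.5]
shift mm [ 541.1 -242.3  -10.8] turn [-0.0042 -0.0008 -0.0001] tcp [ 0.5191 -0.3144  0.1778]
```

```bash
python3 -m pendant '[0.009,-0.004,-0.005,0,0,0, 0.032,-0.014,-0.011,0,0,0, 0.064,-0.029,-0.011,0,0,0, 0.0985,-0.044,-0.011,0,0,0, 0.134,-0.06,-0.011,0,0,0, 0.17,-0.076,-0.011,0,0,0, 0.205,-0.092,-0.011,0,0,0, 0.241,-0.108,-0.011,0,0,0, 0.276,-0.124,-0.011,0,0,0, 0.312,-0.14,-0.011,0,0,0]' 0.065 && python3 -m pendant '[0.0355,-0.016,0,0,0,0, 0.071,-0.032,0,0,0,0, 0.105,-0.047,0,0,0,0, 0.14,-0.062,0,0,0,0, 0.172,-0.077,0,0,0,0, 0.199,-0.089,0,0,0,0, 0.218,-0.097,0,0,0,0, 0.229,-0.102,0,0,0,0, 0.229,-0.102,0,0,0,0, 0.229,-0.102,0,0,0,0]'
python3 - <<'E'
from h import *
w=cams.get_image("wrist"); save(w,"w5"); s=manip.get_state()
b=blob(w,(5,150,120),(16,255,255)); print(b[:2]); g=[.546,.277]
print("pred top",proj(w,g+[.123]),"grip",proj(w,g+[.096]),"holder top",proj(w,g+[.03]),"tcp",proj(w,s["position"]))
m=b[0]; print("holder net",[(x["pixel"],x["p"]) for x in models.search_frame(w,"holder")[:2]],[(x["pixel"],x["p"]) for x in models.search_frame(w,"gun_grip")[:1]])
delta(g+[.077+.003],RV)
E
```

```text
time: 8.73
position: [0.5342, 0.029, 0.1905]
tcp_rot: [0.851, 0.525, -0.001, -0.001]
wrist_force: [0.6, -0.9, -0.4]
width: 0.746
gripper_force: 0.0
time: 9.57
position: [0.5461, 0.2769, 0.1903]
tcp_rot: [0.851, 0.525, -0.001, -0.0]
wrist_force: [-0.6, -0.1, 0.7]
width: 0.747
gripper_force: 0.0
[(np.int32(762), array([247.7, 322.1]), [302, 229, 41, 53])]
pred top [260.7 322.6] grip [249.6 322.6] holder top [229.8 322.8] tcp [303.7 323.5]
holder net [([210.2, 321.8], 0.81)] [([250.0, 322.1], 0.73)]
shift mm [  1.2  -1.1 110.6] turn [-0.0014  0.001  -0.0017] tcp [0.5467 0.2755 0.1906]
```

View pics/w5.png

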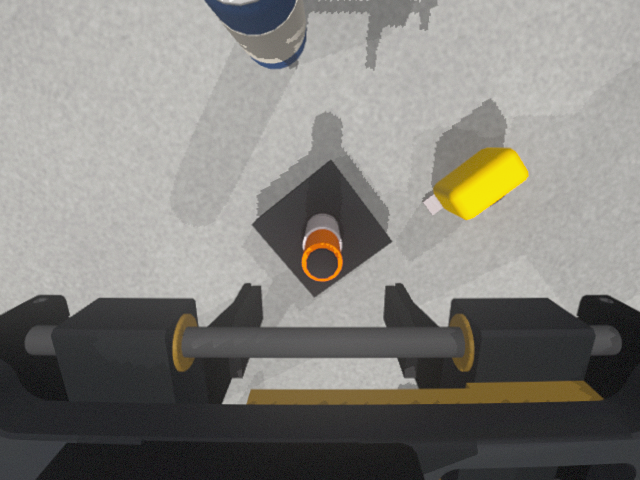

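```bash
python3 -m pendant '[0,0,0.012,0,0,0, 0,0,0.035,0,0,0, 0,0,0.06,0,0,0, 0,0,0.085,0,0,0, 0,0,0.102,0,0,0, 0,0,0.11,0,0,0, 0,0,0.112,0,0,0, 0,0,0.112,0,0,0, 0,0,0.112,0,0,0, 0,0,0.112,0,0,0]' && python3 -m pendant '[0,0,0,0,0,0, 0,0,0,0,0,0, 0,0,0,0,0,0, 0,0,0,0,0,0, 0,0,0,0,0,0, 0,0,0,0,0,0, 0,0,0,0,0,0, 0,0,-0.005,0,0,0, 0,0,-0.015,0,0,0, 0,0,-0.03,0,0,0]' 0.015
```

```text
time: 10.55
position: [0.5478, 0.2771, 0.0801]
tcp_rot: [0.851, 0.525, 0.001, -0.0]
wrist_force: [-0.1, -1.1, -0.4]
width: 0.743
gripper_force: 0.0
time: 11.38
position: [0.5452, 0.2765, 0.1077]
tcp_rot: [0.851, 0.525, -0.002, -0.001]
wrist_force: [-0.4, 1.7, -3.6]
width: 0.334
gripper_force: 29.9
```

```bash
python3 - <<'E'
from h import *
o=np.array([.549,-.029,.055]); delta(o+N*.155,RN); delta(o+N*.155,RV)
E
```

```text
shift mm [-271.6   91.5  -93.9] turn [-0.324   0.003   0.0005] tcp [0.5452 0.2765 0.1077]
shift mm [-271.6   91.5  -93.9] turn [-0.004  0.003 -0.   ] tcp [0.5452 0.2765 0.1077]
```

```bash
python3 -m pendant '[0,0,-0.025,0,0,0, -0.01,0.003,-0.055,0,0,0, -0.03,0.01,-0.08,-0.03,0,0, -0.06,0.02,-0.094,-0.07,0,0, -0.095,0.032,-0.094,-0.11,0,0, -0.13,0.044,-0.094,-0.15,0,0, -0.165,0.056,-0.094,-0.19,0,0, -0.2,0.067,-0.094,-0.23,0,0, -0.23,0.078,-0.094,-0.27,0,0, -0.25,0.085,-0.094,-0.3,0,0]' && python3 -c "
from h import *
cams.get_image('side');cams.get_image('side')
o=np.array([.549,-.029,.055]); delta(o+N*.155,RN)"
```

```text
time: 12.22
position: [0.5086, 0.0133, 0.203]
tcp_rot: [0.842, 0.518, 0.078, 0.127]
wrist_force: [0.2, -0.3, -3.7]
width: 0.337
gripper_force: 29.9
shift mm [-19.2   6.7   2.4] turn [-0.0236  0.003  -0.0035] tcp [0.5077 0.0132 0.2025]
```

```bash
python3 -m pendant '[-0.008,0.003,0.001,-0.008,0,0, -0.016,0.006,0.002,-0.016,0.002,0, -0.02,0.0067,0.0024,-0.0236,0.003,-0.003, -0.02,0.0067,0.0024,-0.0236,0.003,-0.003, -0.02,0.0067,0.0024,-0.0236,0.003,-0.003, -0.02,0.0067,0.0024,-0.0236,0.003,-0.003, -0.02,0.0067,0.0024,-0.0236,0.003,-0.003, -0.02,0.0067,0.0024,-0.0236,0.003,-0.003, -0.02,0.0067,0.0024,-0.0236,0.003,-0.003, -0.02,0.0067,0.0024,-0.0236,0.003,-0.003]' && python3 - <<'E'
from h import *
o=np.array([.549,-.029,.055]); s=manip.get_state(); T=s["position"]; Z=R.from_quat(s["tcp_rot"]).as_matrix()[:,2]
ims=[]
for n in("side","scene","wrist"):
    p=cams.get_image(n); a=[proj(p,o+N*k) for k in(.022,.060)]; g=[proj(p,T+Z*k) for k in(.07,-.038)]
    print(n,"collar top,tip",a,"mouth,top",g, "red",blob(p,*RED,a[0],10)[:1])
    c=p["color"].copy(); f=8 if n!="wrist" else 4
    cen=((a[1]+g[0])/2).astype(int); h=50 if n!="wrist" else 100; hw=22 if n!="wrist" else 42
    cr=cv2.resize(c[cen[0]-h+10:cen[0]+h-30,cen[1]-hw:cen[1]+hw],(0,0),fx=f,fy=f,interpolation=cv2.INTER_LINEAR)
    r0,c0=cen[0]-h+10,cen[1]-hw
    for q,col in zip(a+g,[(0,0,255)]*2+[(0,255,0)]*2): cv2.circle(cr,(int((q[1]-c0+.5)*f),int((q[0]-r0+.5)*f)),3,col,-1)
    print(r0,c0,cr.shape); ims.append(cr[:480])
H=min(i.shape[0] for i in ims); im=np.hstack([i[:H] for i in ims]); k=min(1,800/im.shape[1]); print(im.shape,k)
cv2.imwrite("pics/g6.png",cv2.resize(im,(0,0),fx=k,fy=k)[:,:,::-1]); delta(o+N*.155,RN)
E
```

```text
time: 13.15
position: [0.5078, -0.0054, 0.2022]
tcp_rot: [0.839, 0.52, 0.085, 0.136]
wrist_force: [-0.6, 0.1, -3.5]
width: 0.336
gripper_force: 29.9
side collar top,tip [array([271.3, 330.1]), array([255. , 323.5])] mouth,top [array([242.8, 319.8]), array([190.3, 298.4])] red [(np.int32(74), array([274.3, 331.3]), [323, 267, 17, 13])]
208 299 (480, 352, 3)
scene collar top,tip [array([214.7, 284.2]), array([201.6, 286.4])] mouth,top [array([193.5, 288.3]), array([153.1, 295. ])] red [(np.int32(46), array([217. , 284.8]), [279, 212, 13, 9])]
157 265 (480, 352, 3)
wrist collar top,tip [array([240.3, 321.2]), array([252.9, 321.2])] mouth,top [array([259.4, 323.2]), array([342.3, 323.4])] red [(np.int32(444), array([233.5, 320. ]), [302, 222, 38, 29])]
166 280 (640, 336, 3)
(480, 1040, 3) 0.7692307692307693
shift mm [-2.4 -1.4 -0.3] turn [ 0.0027 -0.003   0.003 ] tcp [ 0.5078 -0.0055  0.2023]
```

View pics/g6.png

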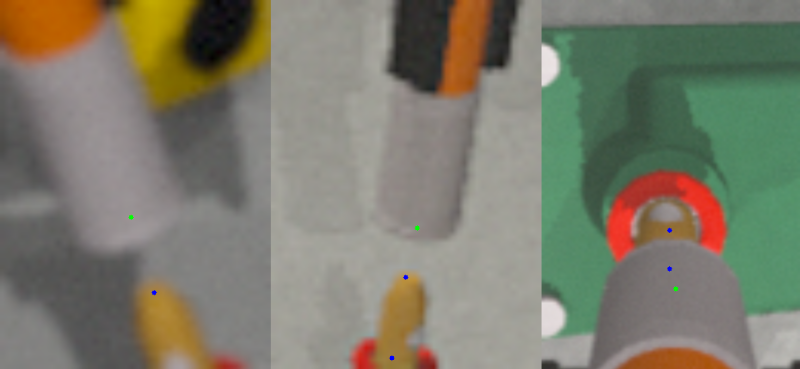

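```bash
cat > edge.py <<'E'
from h import *
from scipy.ndimage import map_coordinates, gaussian_filter
def gunaxis(n,verbose=1):
    p=cams.get_image(n); s=manip.get_state(); T=s["position"]; M=R.from_quat(s["tcp_rot"]).as_matrix(); Z=M[:,2]
    a,b=proj(p,T+Z*.062),proj(p,T+Z*.016)   # along the nose, (row,col)
    g=p["color"].astype(float); gx=[gaussian_filter(g[...,k],(0.7,0.8),order=(0,1)) for k in range(3)]
    rows=np.linspace(a[0],b[0],40); base=a[1]+(rows-a[0])/(b[0]-a[0])*(b[1]-a[1]); mid=rows.mean(); out=[]
    w=17/np.linalg.norm(np.array(proj(p,T+Z*.039+.001*np.cross(Z,rot(p)[:,2])))-proj(p,T+Z*.039))
    w=.017*1000*np.linalg.norm(proj(p,T+Z*.039+.001*np.cross(Z,rot(p)[:,2]))-proj(p,T+Z*.039))
    best={}
    for side in(-1,1):
        S=[]
        for off in np.arange(-3.5,3.6,.25):
            for sl in np.arange(-.24,.241,.01):
                c=base+side*w*1.06+off-sl*(rows-mid)
                v=[map_coordinates(k,[rows,c],order=1).sum() for k in gx]
                S.append((np.linalg.norm(v),off,round(sl,2)))
        S.sort(reverse=True); best[side]=S[:4]
    print(n,"halfwidth px",round(float(w),1))
    for k,v in best.items(): print(k,[tuple(np.round(x,2).tolist()) for x in v])
E
python3 -c "
from edge import *
gunaxis('scene');gunaxis('side')"
```

```text
scene halfwidth px 5.4
-1 [(543.78, -1.75, -0.04), (543.71, -1.75, -0.03), (543.04, -1.75, -0.02), (542.7, -1.75, -0.05)]
1 [(1291.53, 1.5, 0.01), (1290.16, 1.5, 0.0), (1288.98, 1.5, 0.02), (1284.22, 1.5, -0.01)]
side halfwidth px 9.2
-1 [(622.46, 0.75, -0.01), (622.32, 0.75, -0.02), (622.19, 0.75, 0.0), (621.54, 0.75, -0.03)]
1 [(858.84, 0.5, 0.1), (858.54, 0.5, 0.09), (857.09, 0.5, 0.11), (856.87, 0.5, 0.08)]
```

```bash
python3 -m pendant '[-0.0006,-0.002,0.002,0,0,0, -0.0006,-0.002,0.006,0,0,0, -0.0006,-0.002,0.012,0,0,0, -0.0006,-0.002,0.018,0,0,0, -0.0006,-0.002,0.024,0,0,0, -0.0006,-0.002,0.029,0,0,0, -0.0006,-0.002,0.033,0,0,0, -0.0006,-0.002,0.036,0,0,0, -0.0006,-0.002,0.036,0,0,0, -0.0006,-0.002,0.036,0,0,0]' && python3 - <<'E'
from h import *
o=np.array([.5498,-.0274,.055]); s=manip.get_state(); T=s["position"]; M=R.from_quat(s["tcp_rot"]).as_matrix(); print("nipple-frame s of tcp",(T-o)@N, "force tool",M.T@s["wrist_force"],"tq",M.T@s["ft_torque"])
w=cams.get_image("wrist"); print("red",blob(w,*RED,(235,322))[:1], "mouth pred", proj(w,T+M[:,2]*.07)); delta(o+N*.119,RN)
p=cams.get_image("side"); print("side red",blob(p,*RED,(274,331),10)[:1])
E
```

```text
time: 14.23
position: [0.516, -0.0103, 0.1673]
tcp_rot: [0.839, 0.519, 0.085, 0.136]
wrist_force: [-0.3, -0.5, -2.6]
width: 0.338
gripper_force: 29.9
nipple-frame s of tcp 0.11845900425790742 force tool [-0.60681319 -0.84569498  2.43935516] tq [ 0.4877452  -0.07401121  0.02600372]
red [(np.int32(425), array([239.8, 322.8]), [301, 230, 44, 25])] mouth pred [259.5 323.2]
shift mm [-0.1  0.5 -0.3] turn [ 0.0026 -0.003   0.003 ] tcp [ 0.5161 -0.0103  0.1675]
side red [(np.int32(80), array([274.4, 330.5]), [322, 267, 18, 13])]
```

```bash
python3 -m pendant '[0,0,0.003,0,0,0, 0,0,0.006,0,0,0, 0,0,0.009,0,0,0, 0,0,0.012,0,0,0, 0,0,0.015,0,0,0, 0,0,0.018,0,0,0, 0,0,0.021,0,0,0, 0,0,0.024,0,0,0, 0,0,0.024,0,0,0, 0,0,0.024,0,0,0]' && python3 - <<'E'
from h import *
o=np.array([.5498,-.0274,.055]); s=manip.get_state(); T=s["position"]; M=R.from_quat(s["tcp_rot"]).as_matrix(); print("s of mouth",(T-o)@N-.07, "force tool",M.T@s["wrist_force"],"tq",M.T@s["ft_torque"]); delta(o+N*.095,RN)
E
```

```text
time: 15.17
position: [0.5227, -0.0138, 0.1441]
tcp_rot: [0.839, 0.519, 0.085, 0.136]
wrist_force: [0.3, 0.6, -3.2]
width: 0.335
gripper_force: 29.9
s of mouth 0.02414042920458137 force tool [ 0.62091618 -1.03580177  3.04099156] tq [0.38209875 0.09515715 0.06385215]
shift mm [ 0.   0.8 -0.9] turn [ 0.0014 -0.0026  0.0029] tcp [ 0.5227 -0.0138  0.1441]
```

```bash
python3 -m pendant '[0,0,0.001,0,0,0, 0,0,0.002,0,0,0, 0,0,0.003,0,0,0, 0,0,0.004,0,0,0, 0,0,0.005,0,0,0, 0,0,0.006,0,0,0, 0,0,0.007,0,0,0, 0,0,0.008,0,0,0, 0,0,0.008,0,0,0, 0,0,0.008,0,0,0]' && python3 - <<'E'
from h import *
o=np.array([.5498,-.0274,.055]); s=manip.get_state(); T=s["position"]; M=R.from_quat(s["tcp_rot"]).as_matrix(); print("s of mouth",(T-o)@N-.07, "force tool",M.T@s["wrist_force"],"tq",M.T@s["ft_torque"]); delta(o+N*.087,RN)
for n,k in(("wrist",(245,322)),("side",(276,331)),("scene",(217,285))):
    p=cams.get_image(n); print(n,blob(p,*RED,k,5)[:1])
E
```

```text
time: 16.0
position: [0.5251, -0.0147, 0.1373]
tcp_rot: [0.839, 0.519, 0.085, 0.136]
wrist_force: [-2.3, 2.3, 3.7]
width: 0.334
gripper_force: 29.9
s of mouth 0.016878883325750868 force tool [ 1.04592598 -1.80065142 -4.51024965] tq [ 0.59683086 -0.0265923  -0.01260928]
shift mm [-0.2  0.5 -0.1] turn [ 0.0028 -0.0031  0.003 ] tcp [ 0.5251 -0.0147  0.1373]
wrist [(np.int32(141), array([245.6, 325. ]), [301, 239, 46, 25])]
side [(np.int32(10), array([280.4, 328.1]), [326, 280, 6, 2])]
scene [(np.int32(23), array([219.8, 284.6]), [278, 217, 14, 5])]
```

```bash
python3 -m pendant '[0,0,0.0007,0,0,0, 0,0,0.0014,0,0,0, 0,0,0.002,0,0,0, 0,0,0.0027,0,0,0, 0,0,0.0033,0,0,0, 0,0,0.0033,0,0,0, 0,0,0.0033,0,0,0, 0,0,0.0033,0,0,0, 0,0,0.0033,0,0,0, 0,0,0.0033,0,0,0]' && python3 - <<'E'
from h import *
o=np.array([.5498,-.0274,.055]); ims=[]
for n,a in(("side",(255,320)),("scene",(195,287)),("wrist",(260,322))):
    p=cams.get_image(n); f=6 if n!="wrist" else 3; h=40*6//f;q=22*6//f
    ims.append(cv2.resize(p["color"][a[0]-h:a[0]+h,a[1]-q:a[1]+q],(0,0),fx=f,fy=f,interpolation=cv2.INTER_LINEAR))
cv2.imwrite("pics/f.png",np.hstack(ims)[:,:,::-1])
s=manip.get_state(); T=s["position"]; M=R.from_quat(s["tcp_rot"]).as_matrix(); print("s of mouth",(T-o)@N-.07, "force tool",M.T@s["wrist_force"],"tq",M.T@s["ft_torque"],s["time"]); delta(o+N*.0837,RN)
E
```

```text
time: 16.98
position: [0.5261, -0.0152, 0.1341]
tcp_rot: [0.839, 0.519, 0.085, 0.136]
wrist_force: [-3.3, 2.3, 5.2]
width: 0.339
gripper_force: 29.9
s of mouth 0.013506966296000414 force tool [ 0.06862697 -1.33391901 -6.77582147] tq [ 0.53549566 -0.03026641 -0.08151496] 17.1333
shift mm [-0.2  0.4 -0.2] turn [ 0.0028 -0.003   0.0029] tcp [ 0.5261 -0.0152  0.1341]
```

View pics/f.png

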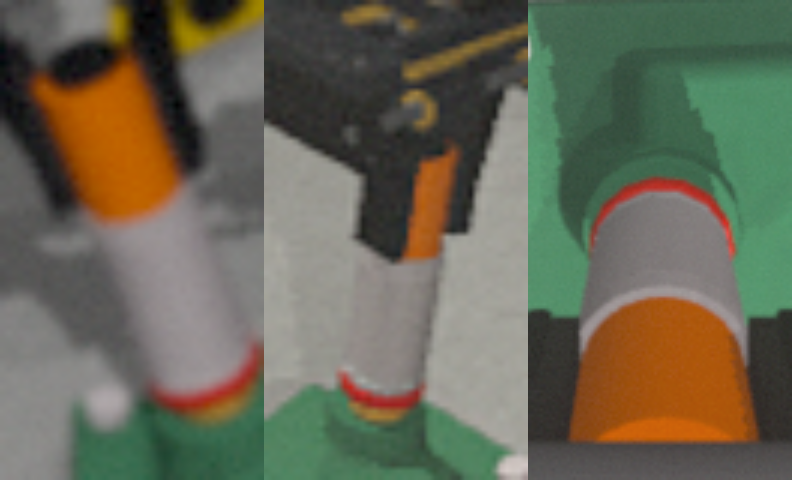

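```bash
python3 -c "
from h import *
print(ticket.hand_in())"
```

```text
the job is handed in; nothing more can be done
None
```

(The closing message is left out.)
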